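# Clamp the sample jars and start the platform shaker

## Task

Get the shaker going: slide its clamp bar back until all three jars stand upright in a row, held snug between it and the fixed back bar, and leave the bar there. Only then start the machine with the collared run lever: lift its locking collar, tip the lever over from the near side (stop) to the far side (run) and let the collar drop fully home so that the lever is locked. Leave the small plain toggle as it is and do not shift the other things on the table.

Things in the scene. Friction and masses are not known exactly. Their poses are not given: they have to be found in the camera images.
- shaker: Laboratory platform shaker, heavy, fixed, never shakes; white housing about 260 mm (x) by 370 mm (y). Origin: on the table under the platform's centre; x points away from the operator's side to the back bar, z up. Aluminium platform 250 x 246 mm, top at z = 105 mm; guide rods along x at y = +-115 mm, z = 131 mm. Console on the -y side, y = -127 to -245 mm, top at z = 100 mm.
- back_bar (a point): Middle of the fixed black rubber bar along the platform's back, 12 mm thick, running along y, its axis at shaker x = +95 mm, z = 131 mm. Axes as the shaker's.
- clamp (a joint): Clamp bar, m: black rubber bar 12 mm thick along y, sliding along the shaker's x on the guide rods, axis at z = 131 mm and shaker x = -100 mm + value. 0 = fully open, near the operator. With the three jars snug between it and the back bar it reads 0.123. About 3 N of friction, some 6 N when it shoves all jars; stays where it is left.
- clamp_tab (a point): Centre of the near (-x) face of the upright aluminium push tab in the middle of the clamp bar, at shaker z = 165 mm; moves with the bar, 11.5 mm on the near side of the bar's axis. The tab is 60 mm wide (y), 5 mm thick and reaches from z = 125 to 177 mm. Axes as the shaker's.
- lever_pivot (a point): Pivot of the run lever, at shaker x = -50, y = -190 mm, 22 mm below the console's top; the lever swings about the shaker's y direction through this point, in the plane of the shaker's x and z. Axes as the shaker's.
- run_lever (a joint): Run lever, rad: 0 = stop, leaning 0.35 from upright towards the operator (-x); 0.70 = run, leaning 0.35 the other way. Stays where it is left (light friction). With the collar down it only wiggles some 0.08 at either end: two undercut steel teeth beside the upright position, 10 mm across along x and 11 mm high above the console, stop the collar's dogs.
- collar (a joint): Locking collar that slides up along the lever, m: 0 = fully down (home, locked), 0.010 = top stop. Its spring pushes it down with 2 N at home and 3.5 N at the top. From about 0.0065 up its dogs clear the teeth and the lever can be swung; past the teeth it drops home again when let go.
- collar_rim (a point): Centre of the collar's round aluminium rim, 28 mm across, 6 mm thick, the lever's widest part; z along the lever. 53 mm from the pivot along the lever with the collar home (28 mm above the console), 63 mm fully up. Below it the sleeve is 18 mm across, above it the stem 8 mm. Nothing else stands within 40 mm of it except the two teeth, within 11 mm of the lever in y.
- lever_tip (a point): Top of the run lever's black bat-shaped knob, 14 mm across, 85 mm from the pivot along the lever; z along the lever.
- mode_toggle (a joint): Small plain steel toggle without a collar, 28 mm high, on the console 140 mm beyond the run lever (+x), past a fixed round speed knob 36 mm across and 18 mm high, which stands 80 mm beyond the lever. rad: 0 as it stands, 0.5 tipped to +x. To be left alone.
- jar1: One of three alike closed sample jars, white plastic with a ribbed blue cap, 60 mm across, 68 mm high, 0.1 to 0.2 kg, standing loose on the platform in a row across it. Origin: centre of its underside, z up.
- jar2: One of three alike closed sample jars, white plastic with a ribbed blue cap, 60 mm across, 68 mm high, 0.1 to 0.2 kg, standing loose on the platform in a row across it. Origin: centre of its underside, z up.
- jar3: One of three alike closed sample jars, white plastic with a ribbed blue cap, 60 mm across, 68 mm high, 0.1 to 0.2 kg, standing loose on the platform in a row across it. Origin: centre of its underside, z up.
- cup1: Empty clear plastic cup, 72 mm across, 85 mm high; bystander. Origin: centre of its underside.
- cup2: Empty clear plastic cup, 72 mm across, 85 mm high; bystander. Origin: centre of its underside.
- cup3: Empty clear plastic cup, 72 mm across, 85 mm high; bystander. Origin: centre of its underside.
- bottle1: Clear bottle with a blue cap, 60 mm across, 150 mm high; bystander. Origin: centre of its underside.
- bottle2: Clear bottle with a blue cap, 60 mm across, 150 mm high; bystander. Origin: centre of its underside.
- squeeze: Orange squeeze bottle with a pointed spout, 54 mm across, 150 mm high; bystander. Origin: centre of its underside.
- driver: Screwdriver lying on the table; bystander. Origin under its middle, handle to its -x.
Not all that is in view belongs to the job. What is shaped like the jar3 but red is not meant.

How it is judged:
By the outcome, as a careful person would: the job done as asked, in the order asked, and still so for the second after the job is handed in, with the robot touching nothing.
It also fails if it takes over 42 s, if anything falls off the work surface, if the arm or the gripper's body presses on something with over 40 N, if the wrist force passes 120 N, or if a joint passes its speed limit or range.

## Robot

A 7-joint arm with a two-finger parallel gripper is mounted at the origin on the work surface. World frame = base frame: x ahead of the robot, y to its left, z up, the work surface at z = 0. Lengths are in m, angles in rad, forces in N, time in s.
With the tool pointing down it reaches from about 0.425 to 0.925 m from the base axis. Payload 6.8 kg.
Tool frame: the origin (TCP) lies between the finger pads; the fingertips stand 22 mm ahead of it and the grasp point (between the pads) lies 3 mm ahead of it; z points along the fingers, y is the direction in which the jaws open and shut (so a half turn about z gives the same grasp; the last joint's range is limited). The gripper opens to 85 mm and grips with 20 to 120 N. Pads are 22 mm wide; open, the fingers measure 114 mm over their backs; the gripper's body (76 mm by 85 mm) begins 54 mm behind the grasp point. The pads swing forward as they close: fully open they stand 13 mm farther back than shut.
Start: joints at [1.022, 0.477, 0.022, 1.555, -0.011, 1.109, -0.083], TCP at [0.288, -0.61, 0.253] pointing down, gripper open.
Joint ranges: [-2.96, 2.96], [-0.34, 2.1], [-1.41, 1.46], [0.24, 2.44], [-1.37, 4.51], [0.17, 1.92], [-2.96, 2.96]. Speed limits (rad/s): [2.39, 2.39, 3.14, 3.14, 3.14, 3.14, 3.14].

## Interface

Orientations are given as a unit quaternion [x, y, z, w].
In Python, from plant import monitor, vision, bot gives the robot as it stands.
- The arm moves only by the shell command python3 -m jog 'ROWS' [OPENING]. ROWS is JSON, a list of rows, each a list of 2 entries, a list of its own where there are three numbers: the shift along the world's x, y, z in mm, then the turn, a rotation vector about the world's x, y, z in degrees. A call has 1 to 8 rows; each row is the pose to reach, as a shift and turn from the pose commanded when the call began; what a row does not reach only later rows make up. A row lasts 1/8 s, in which the tool goes at most 62.5 mm and 10.7 degrees, less where a joint would pass 70% of its speed; a pose out of reach is approached as far as the arm can. A call with a gripper value outside its range is refused whole. OPENING is the opening, from 0 (shut) to 1 (fully open), set as the call begins (- or left out, the last holds). The fingers move at their own pace and stop on an object; the grip force is fixed at half the most. Time passes only in rows, so rows that repeat a pose let the fingers close. It gives the time, the measured TCP pose, the force and the opening at its end, in the units of the state.
- monitor.observe(): the state, without advancing time (a new reading comes with each control period).
- vision.get_image(name): name is "side" or "top" or "wrist"; returns the picture (480x640x3 uint8, red, green, blue); there is no depth.
- vision.camera_params(name): a dict with "camera_matrix" (3x3 intrinsics, pixels), "extrinsics" (4x4, takes a point from world to camera coordinates); the wrist camera has in their place "mount" (4x4, takes a point from camera to tool coordinates, whose origin is the TCP and whose axes are the flange's). Camera axes: x right, y down, z forward; pixel columns grow to the right and rows downward; lengths in m; the calibration is good to about 2 mm. A picture is of the moment at which its call begins: read the wrist's pose just before it. camera_params takes no time and is no camera call.
- bot.finish_job(): hands the job in, once; it reports no verdict.
The state is a dict: "t": time; "joint_pos": joint angles; "dq": joint speeds; "tau": joint torques, N m; "ee_pos": TCP position; "orientation": TCP orientation; "ft_force": force on the tool from outside, world axes, zero at the start; "wrist_torque": the same for the moment, N m; "width": opening from 0.0 (shut) to 1.0 (fully open).
Only numpy, scipy, OpenCV 4.12 (cv2) and the standard library are available. Lean on these libraries where they do the work, as an engineer would, in place of code of your own. Each camera call takes 0.05 s, during which the arm holds its last target.

## Working session

There is one attempt and no reset: what is moved stays moved. The work goes in short steps, Python scripts to look and compute and a shell command to move; the robot and the scene stay as the last step left them, time stands still between calls to the robot, and variables do not carry over. Pictures are saved under pics/ and viewed, and the job is handed in when it is done.

```bash
ls; mkdir -p pics; python3 - <<'E'
from plant import monitor, vision, bot
import cv2,json
s=monitor.observe();print(s)
for n in ("side","top","wrist"):
    im=vision.get_image(n);cv2.imwrite(f"pics/{n}0.png",im[:,:,::-1])
    print(n,vision.camera_params(n))
E
```

```text
pics
{'t': 0.0, 'joint_pos': array([ 1.02189927,  0.47779743,  0.02231137,  1.55642124, -0.01153388,
        1.10929696, -0.08308848]), 'dq': array([ 0.0007352 ,  0.00078174,  0.00152337, -0.00119629,  0.0002002 ,
        0.00041863,  0.00077948]), 'tau': array([ 3.84153727e-04, -5.96448326e+01,  1.60788137e+00, -2.81192493e+01,
        1.22599269e-02,  9.47239052e-03,  1.15794819e-05]), 'ee_pos': array([ 0.28778095, -0.60998471,  0.25233966]), 'orientation': array([ 9.75805251e-01,  2.18639670e-01, -2.39924258e-04, -8.65374221e-04]), 'ft_force': array([-0.75979794,  1.12664922,  0.18152427]), 'wrist_torque': array([0.01184254, 0.00318247, 0.03021845]), 'width': 1.0007488892998988}
side {'camera_matrix': array([[454.39038363,   0.        , 323.75097123],
       [  0.        , 454.39038363, 244.7000683 ],
       [  0.        ,   0.        ,   1.        ]]), 'extrinsics': array([[ 0.9441726 , -0.32929594,  0.01011319, -0.56423598],
       [-0.24746151, -0.72912926, -0.63807   ,  0.22538655],
       [ 0.21748768,  0.59994559, -0.76991194,  1.01323065],
       [ 0.        ,  0.        , 
[... 391 characters left out ...]
      [ 1.28934147e-01, -4.36209625e-03, -9.91643564e-01,
         1.74832448e+00],
       [ 0.00000000e+00,  0.00000000e+00,  0.00000000e+00,
         1.00000000e+00]])}
wrist {'camera_matrix': array([[384.69844511,   0.        , 320.07142591],
       [  0.        , 384.69844511, 239.91985864],
       [  0.        ,   0.        ,   1.        ]]), 'mount': array([[ 1.89073036e-04, -9.44415910e-01, -3.28753027e-01,
         8.49430304e-02],
       [ 9.99999590e-01, -1.12617791e-04,  8.98641133e-04,
         1.25703598e-03],
       [-8.85714424e-04, -3.28753062e-01,  9.44415502e-01,
        -1.19786985e-01],
       [ 0.00000000e+00,  0.00000000e+00,  0.00000000e+00,
         1.00000000e+00]])}
```

View pics/top0.png

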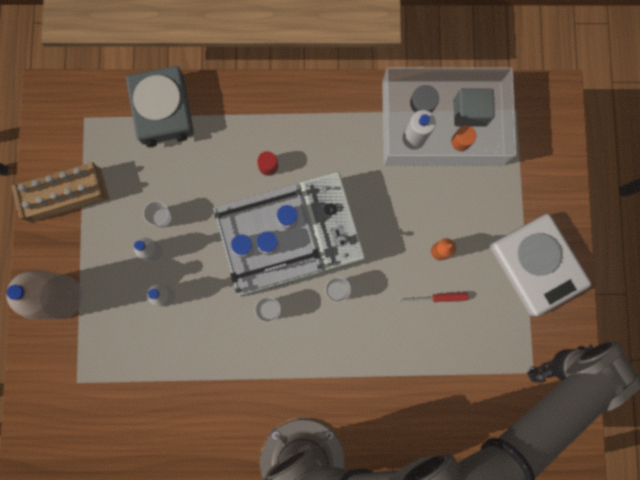

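View pics/side0.png

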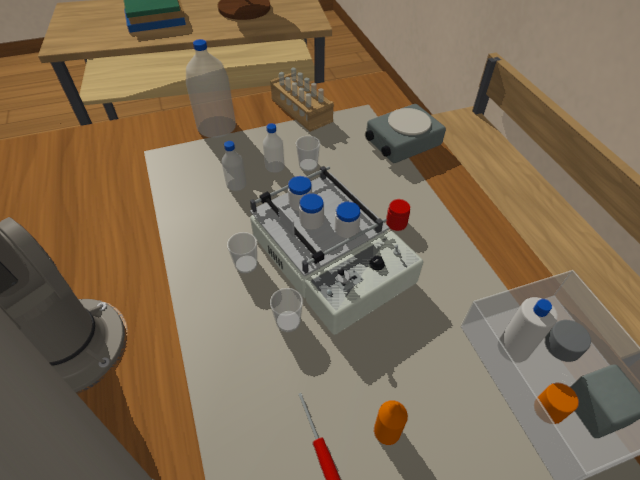

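View pics/wrist0.png

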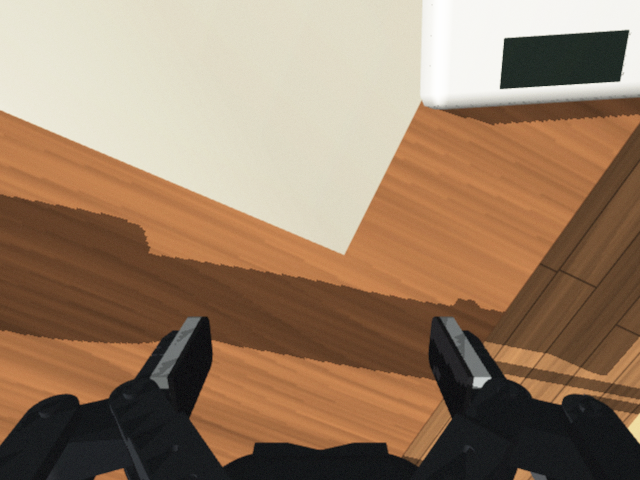

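```bash
python3 - <<'E'
import cv2
im=cv2.imread("pics/top0.png")[160:310,200:375]
cv2.imwrite("pics/topc.png",cv2.resize(im,None,fx=4,fy=4,interpolation=cv2.INTER_CUBIC))
im=cv2.imread("pics/side0.png")[160:335,235:435]
cv2.imwrite("pics/sidec.png",cv2.resize(im,None,fx=3.4,fy=3.4,interpolation=cv2.INTER_CUBIC))
E
```

```text
(no output)
```

View pics/topc.png

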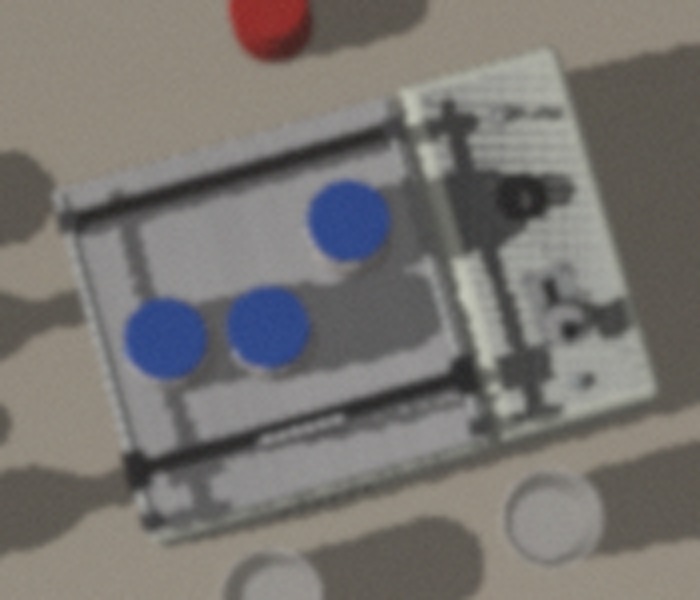

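View pics/sidec.png

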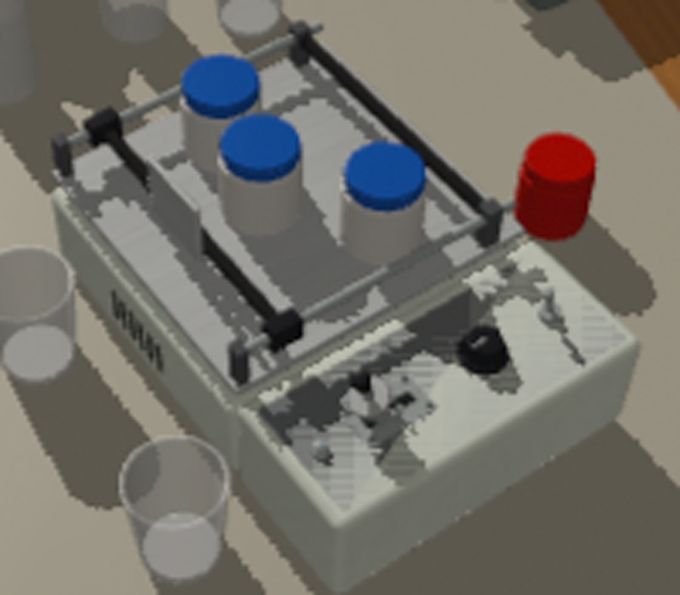

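```bash
cat > h.py <<'E'
import numpy as np, cv2
from scipy.optimize import least_squares
from plant import vision
C={n:vision.camera_params(n) for n in("side","top")}
def proj(n,P):
    E=C[n]["extrinsics"];K=C[n]["camera_matrix"]
    q=(E[:3,:3]@np.atleast_2d(P).T).T+E[:3,3];q=q@K.T;return q[:,:2]/q[:,2:]
def sh(p,P):
    c,s=np.cos(p[2]),np.sin(p[2]);P=np.atleast_2d(P)
    return np.c_[p[0]+c*P[:,0]-s*P[:,1],p[1]+s*P[:,0]+c*P[:,1],P[:,2]]
def ray(n,uv,z):
    E=C[n]["extrinsics"];K=C[n]["camera_matrix"];R=E[:3,:3]
    d=R.T@np.linalg.inv(K)@np.r_[uv,1];o=-R.T@E[:3,3];return o+d*(z-o[2])/d[2]
E
python3 - <<'E'
from h import *
M=np.array([[.13,-.245,.1],[-.13,-.245,.1],[.095,.115,.131],[.095,-.115,.131],[-.1,.115,.131],[-.1,-.115,.131]])
T=np.array([[552,50],[655,393],[68,215],[398,120],[138,468],[465,375]])/4+[200,160]
S=np.array([[637,345],[337,518],[302,45],[490,222],[103,127],[285,328]])/3.4+[235,160]
f=lambda p:np.r_[(proj("top",sh(p,M))-T).ravel(),(proj("side",sh(p,M))-S).ravel()]
r=least_squares(f,[.6,0,.3],loss='soft_l1');print(r.x,np.degrees(r.x[2]));print(f(r.x).reshape(-1,2).round(1))
p=r.x;np.save("p.npy",p)
c,s=np.cos(p[2]),np.sin(p[2]);R=np.array([[c,-s],[s,c]])
for t,sd in(((166,338),(220,87)),((268,327),(260,147)),((350,221),(385,175))):
    a=ray("top",np.array(t)/4+[200,160],.173);b=ray("side",np.array(sd)/3.4+[235,160],.173)
    print(a.round(3),b.round(3),(R.T@(a[:2]-p[:2])).round(4),(R.T@(b[:2]-p[:2])).round(4))
for nm,P in (("tab",[-.1115,0,.165]),("pivot",[-.05,-.19,.078]),("rim",[-.05-.053*np.sin(.35),-.19,.078+.053*np.cos(.35)]),("tip",[-.05-.085*np.sin(.35),-.19,.078+.085*np.cos(.35)])):
    w=sh(p,P);print(nm,w.round(4),((proj("top",w)-[200,160])*4).round(),((proj("side",w)-[235,160])*3.4).round())
for n,uv in (("top",(243,315)),("top",(268,165)),("top",(338,290)),("top",(268,309)),("top",(158,214))): print(uv,ray(n,uv,.04 if uv[0]!=243 else .13).round(3))
E
```

```text
[0.62313553 0.09867548 0.25665935] 14.705497395013579
[[ 1.6 -3.4]
 [ 0.5 -0. ]
 [-0.7 -2.6]
 [-1.7  0.2]
 [-1.1  3.2]
 [-0.3  4.8]
 [ 4.1 -0.5]
 [-0.1  2.8]
 [ 2.8 -3.6]
 [ 1.8 -1.9]
 [-3.5  0.8]
 [-6.7  2.6]]
[0.589 0.16  0.173] [0.588 0.155 0.173] [-0.0177  0.0676] [-0.0198  0.063 ]
[0.596 0.092 0.173] [0.596 0.088 0.173] [-0.0278  0.0006] [-0.0287 -0.0031]
[0.667 0.038 0.173] [0.668 0.036 0.173] [ 0.0273 -0.0697] [ 0.0275 -0.072 ]
tab [[0.5153 0.0704 0.165 ]] [[301. 450.]] [[154. 201.]]
pivot [[ 0.623  -0.0978  0.078 ]] [[548. 306.]] [[387. 427.]]
rim [[ 0.6054 -0.1024  0.1278]] [[558. 322.]] [[368. 396.]]
tip [[ 0.5948 -0.1052  0.1578]] [[565. 332.]] [[356. 375.]]
(243, 315) [0.404 0.158 0.13 ]
(268, 165) [0.838 0.1   0.04 ]
(338, 290) [ 0.475 -0.101  0.04 ]
(268, 309) [0.422 0.097 0.04 ]
(158, 214) [0.694 0.415 0.04 ]
```

```bash
python3 - <<'E'
from h import *
M=np.array([[.13,-.245,.1],[-.13,-.245,.1],[.095,.115,.131],[.095,-.115,.131],[-.1,.115,.131],[-.1,-.115,.131]])
T=np.array([[552,50],[655,393],[68,215],[398,120],[138,468],[465,375]])/4+[200,160]
S=np.array([[637,345],[337,518],[302,45],[490,222],[103,127],[285,328]])/3.4+[235,160]
def f(p):
    m=M.copy();m[4:,0]+=p[3]
    return np.r_[(proj("top",sh(p,m))-T).ravel(),(proj("side",sh(p,m))-S).ravel()]
r=least_squares(f,[.6,0,.3,0],loss='soft_l1');print(r.x,np.degrees(r.x[2]));print(f(r.x).reshape(-1,2).round(1))
p=r.x;np.save("p.npy",p)
def over(n,off,sz,k,out):
    im=cv2.imread(f"pics/{n}0.png")[off[1]:off[1]+sz[1],off[0]:off[0]+sz[0]]
    im=cv2.resize(im,None,fx=k,fy=k,interpolation=cv2.INTER_CUBIC)
    def L(A,col):
        q=((proj(n,sh(p,A))-off)*k).astype(int);cv2.polylines(im,[q.reshape(-1,1,2)],False,col,1)
    L([[-.13,-.245,.1],[.13,-.245,.1],[.13,-.127,.1],[-.13,-.127,.1],[-.13,-.245,.1]],(0,0,255))
    L([[-.125,-.123,.105],[.125,-.123,.105],[.125,.123,.105],[-.125,.123,.105],[-.125,-.123,.105]],(0,255,255))
    L([[.095,-.115,.131],[.095,.115,.131]],(0,255,0))
    L([[-.1+p[3],-.115,.131],[-.1+p[3],.115,.131]],(0,255,0))
    x=-.1115+p[3];L([[x,-.03,.165],[x,.03,.165]],(255,0,255))
    L([[-.05,-.19,.1],[-.05-.085*np.sin(.35),-.19,.078+.085*np.cos(.35)]],(255,0,255))
    L([[.03,-.19,.118],[.03,-.19,.1]],(255,0,255))
    cv2.imwrite(out,im)
over("top",(200,160),(175,150),4,"pics/o1.png");over("side",(235,160),(200,175),3.4,"pics/o2.png")
E
```

```text
[0.61700201 0.09580626 0.27407429 0.01793427] 15.703300332866734
[[ 1.5 -2.5]
 [ 1.9  0.5]
 [-0.1  0.5]
 [-1.4  1.8]
 [-0.9 -0.4]
 [-0.6 -0.2]
 [ 3.  -0.3]
 [-0.1  4.5]
 [-0.  -2.5]
 [ 0.1 -1.3]
 [ 0.3  0. ]
 [-1.1  0.8]]
```

View pics/o1.png

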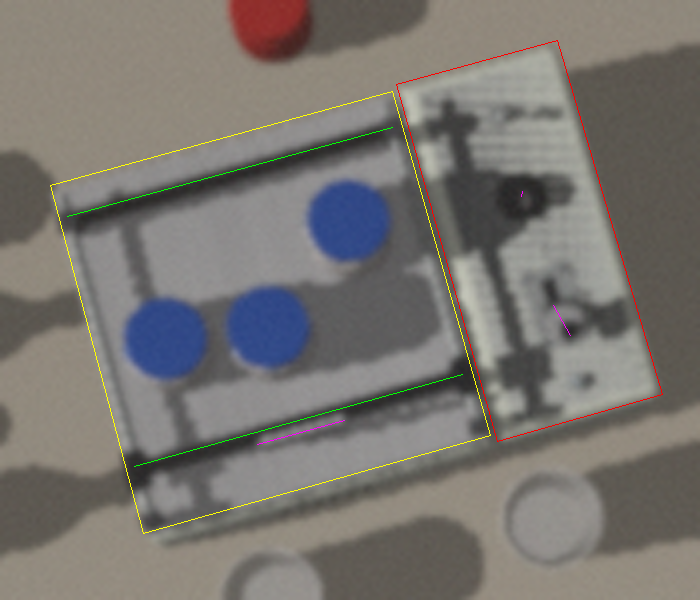

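View pics/o2.png

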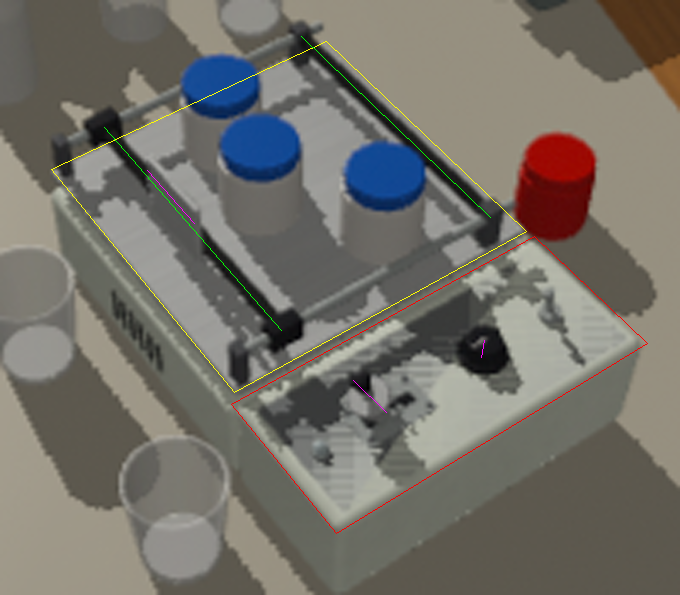

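```bash
python3 -m jog '[[[15,30,10],[0,0,-1]],[[40,75,25],[0,0,-3]],[[70,130,40],[0,0,-4]],[[100,185,48],[0,0,-6]],[[130,240,48],[0,0,-8]],[[160,295,48],[0,0,-9.6]],[[190,350,48],[0,0,-9.6]],[[220,405,48],[0,0,-9.6]]]' 0
python3 -m jog '[[[28,50,0],[0,0,0]],[[55,100,0],[0,0,0]],[[75,140,0],[0,0,0]],[[88,165,0],[0,0,0]],[[92,175,0],[0,0,0]],[[92,175,0],[0,0,0]]]'
cat > look.py <<'E'
import sys,json
from plant import monitor,vision
import cv2,numpy as np,pickle
n,out=sys.argv[1:3]
s=monitor.observe();im=vision.get_image(n);cv2.imwrite(f"pics/{out}.png",im[:,:,::-1]);pickle.dump(s,open(f"pics/{out}.pkl","wb"))
print(s['t'],s['ee_pos'].round(4),s['orientation'].round(4),s['ft_force'].round(1),s['joint_pos'].round(2))
E
python3 look.py wrist w1
```

```text
t: 1.15
ee_pos: [0.507, -0.2064, 0.3013]
orientation: [0.991, 0.136, 0.0, 0.0]
ft_force: [1.1, -0.9, 0.5]
width: 0.003
t: 1.9
ee_pos: [0.5983, -0.0334, 0.301]
orientation: [0.991, 0.136, -0.0, 0.0]
ft_force: [0.4, 0.0, 0.5]
width: 0.0
1.9 [ 0.5983 -0.0334  0.301 ] [ 9.907e-01  1.364e-01 -3.000e-04  1.000e-04] [0.4 0.  0.5] [ 0.15  0.33 -0.26  1.67  0.09  1.15 -1.42]
```

View pics/w1.png

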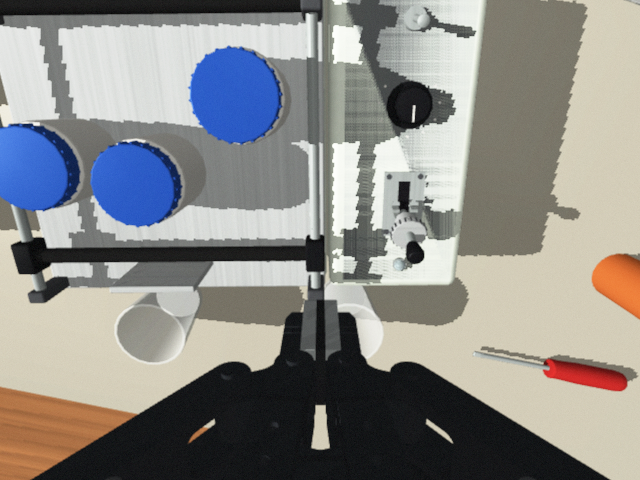

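```bash
cat >> h.py <<'E'
from scipy.spatial.transform import Rotation as Ro
import pickle
W=vision.camera_params("wrist")
def wT(s):
    T=np.eye(4);T[:3,:3]=Ro.from_quat(s['orientation']).as_matrix();T[:3,3]=s['ee_pos'];return T@W["mount"]
def wproj(s,P):
    T=wT(s);q=(np.atleast_2d(P)-T[:3,3])@T[:3,:3];q=q@W["camera_matrix"].T;return q[:,:2]/q[:,2:]
def wray(s,uv,z):
    T=wT(s);d=T[:3,:3]@np.linalg.inv(W["camera_matrix"])@np.r_[uv,1];o=T[:3,3];return o+d*(z-o[2])/d[2]
E
python3 - <<'E'
from h import *
s=pickle.load(open("pics/w1.pkl","rb"))
th=.35
M=np.array([[-.13,-.245,.1],[.03,-.19,.118],[-.05-.053*np.sin(th),-.19,.078+.053*np.cos(th)],[-.05-.085*np.sin(th),-.19,.078+.085*np.cos(th)],[-.1,-.115,.131],[-.1,.115,.131],[-.1115,-.03,.177],[-.1115,.03,.177],[.09,-.19,.128]])
U=np.array([[454,285],[409,104],[408,231],[415,256],[315,253],[30,257],[193,291],[111,291],[417,17]])
def f(p):
    m=M.copy();m[4:8,0]+=p[3];return (wproj(s,sh(p,m))-U).ravel()
r=least_squares(f,[.617,.096,.27,.018],loss='soft_l1');print(r.x,np.degrees(r.x[2]));print(f(r.x).reshape(-1,2).round(1))
p=r.x;np.save("p.npy",p)
c,si=np.cos(p[2]),np.sin(p[2]);R=np.array([[c,-si],[si,c]])
for u in((35,167),(137,183),(236,95)):
    a=wray(s,u,.173);print((R.T@(a[:2]-p[:2])).round(4))
x=-.1115+p[3];print("tabface",sh(p,[x,0,.165]), "pre",sh(p,[x-.031,0,.167]),"end",sh(p,[-.1115+.123-.011,0,.167]), "xdir",c,si)
print("pivot",sh(p,[-.05,-.19,.078]))
E
```

```text
[0.61489684 0.09666326 0.30464827 0.02163753] 17.45505983228884
[[ 3.5  0.6]
 [ 1.  -0.8]
 [-0.9  2. ]
 [ 0.2  3.9]
 [-1.  -3.9]
 [ 0.2  0.3]
 [-0.1 -0.1]
 [-2.9  2.3]
 [ 0.5 -9.5]]
[-0.0011  0.0601]
[-0.0133 -0.0031]
[ 0.0379 -0.0727]
tabface [[0.52917231 0.06970833 0.165     ]] pre [[0.49959978 0.06040964 0.167     ]] end [[0.61537382 0.09681324 0.167     ]] xdir 0.9539525171199408 0.2999576554791176
pivot [[ 0.62419117 -0.0995856   0.078     ]]
```

```bash
cat > fit.py <<'E'
from h import *
s=pickle.load(open("pics/w1.pkl","rb"))
th=.35
M=np.array([[-.13,-.245,.1],[.03,-.19,.118],[-.05-.053*np.sin(th),-.19,.078+.053*np.cos(th)],[-.05-.085*np.sin(th),-.19,.078+.085*np.cos(th)],[-.1,-.115,.131],[-.1,.115,.131],[-.1115,-.03,.177],[-.1115,.03,.177],[.095,-.115,.131]])
U=np.array([[454,285],[409,104],[408,231],[415,256],[315,253],[30,257],[193,291],[111,291],[311,4]])
MT=np.array([[.13,-.245,.1],[-.13,-.245,.1],[.095,.115,.131],[.095,-.115,.131],[-.1,.115,.131],[-.1,-.115,.131]])
T=np.array([[552,50],[655,393],[68,215],[398,120],[138,468],[465,375]])/4+[200,160]
S=np.array([[637,345],[337,518],[302,45],[490,222],[103,127],[285,328]])/3.4+[235,160]
def f(p):
    m=M.copy();m[4:8,0]+=p[3];mt=MT.copy();mt[4:,0]+=p[3]
    return np.r_[(wproj(s,sh(p,m))-U).ravel(),(proj("top",sh(p,mt))-T).ravel(),(proj("side",sh(p,mt))-S).ravel()]
r=least_squares(f,[.617,.096,.27,.018],loss='soft_l1');print(r.x,np.degrees(r.x[2]));print(f(r.x).reshape(-1,2).round(1))
p=r.x;np.save("p.npy",p)
c,si=np.cos(p[2]),np.sin(p[2]);R=np.array([[c,-si],[si,c]])
for u in((35,167),(137,183),(236,95)):
    a=wray(s,u,.173);print((R.T@(a[:2]-p[:2])).round(4))
x=-.1115+p[3];print("tabface",sh(p,[x,0,.165]), "pre",sh(p,[x-.031,0,.167]),"end",sh(p,[-.1115+.123-.011,0,.167]), "xdir",c,si)
print("pivot",sh(p,[-.05,-.19,.078]))
im=cv2.imread("pics/w1.png")
def L(A,col):
    q=wproj(s,sh(p,A)).astype(int);cv2.polylines(im,[q.reshape(-1,1,2)],False,col,1)
L([[-.13,-.245,.1],[.13,-.245,.1],[.13,-.127,.1],[-.13,-.127,.1],[-.13,-.245,.1]],(0,0,255))
L([[-.125,-.123,.105],[.125,-.123,.105],[.125,.123,.105],[-.125,.123,.105],[-.125,-.123,.105]],(0,255,255))
L([[.095,-.115,.131],[.095,.115,.131]],(0,255,0))
L([[-.1+p[3],-.115,.131],[-.1+p[3],.115,.131]],(0,255,0))
L([[x,-.03,.177],[x,.03,.177]],(255,0,255))
L([[-.05,-.19,.1],[-.05-.085*np.sin(.35),-.19,.078+.085*np.cos(.35)]],(255,0,255))
L([[.03,-.19,.118],[.03,-.19,.1]],(255,0,255))
L([[.09,-.19,.128],[.09,-.19,.1]],(255,0,255))
cv2.imwrite("pics/o3.png",im)
E
python3 fit.py
```

```text
[0.61847017 0.09588934 0.28491096 0.01769715] 16.32419563401023
[[ 2.5  2.2]
 [ 4.2 -0.1]
 [-0.4  2.7]
 [ 0.4  4.6]
 [-0.7 -0.5]
 [-0.1 -1.4]
 [ 0.1  1.6]
 [-2.9  2.5]
 [-1.  -4.1]
 [ 0.7 -3.7]
 [ 2.1 -1.1]
 [-0.4  0.5]
 [-1.9  1. ]
 [-0.5 -0.5]
 [-0.4 -1.1]
 [ 4.  -1.4]
 [ 1.9  4.1]
 [-0.1 -2.7]
 [ 0.8 -1.9]
 [ 0.5  0.3]
 [ 0.2  0.6]]
[-0.0055  0.0618]
[-0.0165 -0.0016]
[ 0.0362 -0.0702]
tabface [[0.52844883 0.06952399 0.165     ]] pre [[0.49869855 0.06081075 0.167     ]] end [[0.61895002 0.09602988 0.167     ]] xdir 0.9596866826761239 0.28107200339787775
pivot [[ 0.62388952 -0.10050473  0.078     ]]
```

View pics/o3.png

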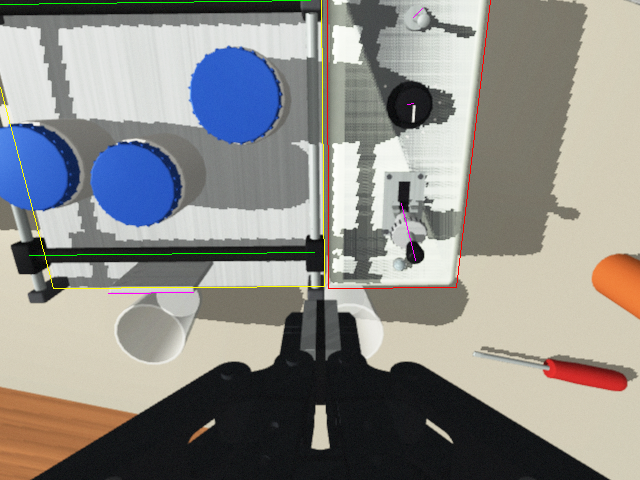

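```bash
python3 -m jog '[[[-20,20,0],[0,0,0]],[[-55,50,0],[0,0,0]],[[-90,80,-10],[0,0,0.6]],[[-102,94,-40],[0,0,0.6]],[[-102,94,-80],[0,0,0.6]],[[-102,94,-115],[0,0,0.6]],[[-102,94,-132],[0,0,0.6]],[[-102,94,-134],[0,0,0.6]]]'
python3 -m jog '[[[7,2,0],[0,0,0]],[[13,4,0],[0,0,0]],[[19,5.6,0],[0,0,0]],[[25,7.3,0],[0,0,0]]]'
python3 look.py wrist w2;python3 look.py side s2
```

```text
t: 2.95
ee_pos: [0.4962, 0.0596, 0.1668]
orientation: [0.99, 0.141, -0.001, 0.0]
ft_force: [0.2, -0.6, -0.5]
width: 0.004
t: 3.45
ee_pos: [0.5214, 0.068, 0.1675]
orientation: [0.99, 0.141, -0.001, 0.0]
ft_force: [-4.4, -1.2, 1.8]
width: -0.002
3.45 [0.5214 0.068  0.1675] [ 9.900e-01  1.414e-01 -6.000e-04  2.000e-04] [-4.4 -1.2  1.8] [ 0.01  0.36 -0.31  1.97  0.15  0.83 -1.67]
3.5 [0.5221 0.0682 0.1674] [ 9.900e-01  1.414e-01 -2.000e-04  1.000e-04] [-0.9 -1.   0.1] [ 0.01  0.36 -0.31  1.97  0.15  0.83 -1.67]
```

View pics/w2.png

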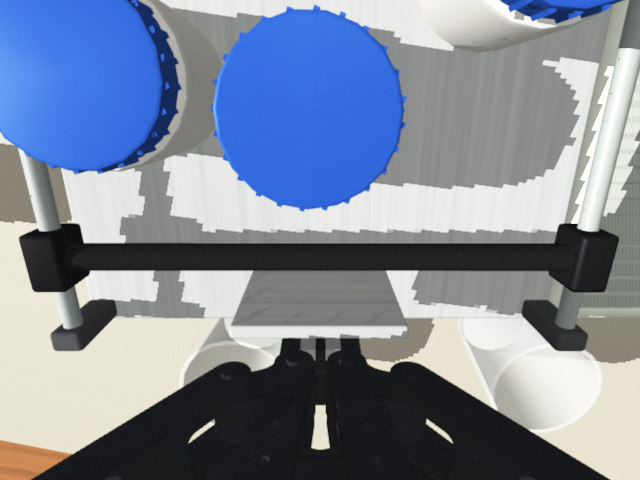

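View pics/s2.png

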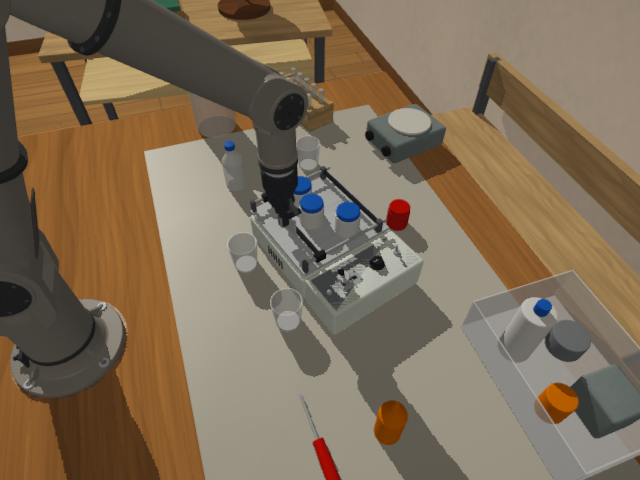

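```bash
python3 -m jog '[[[7.7,2.2,0],[0,0,0]],[[15.4,4.5,0],[0,0,0]],[[21,6.2,0],[0,0,0]],[[27,7.9,0],[0,0,0]],[[33,9.7,0],[0,0,0]],[[39,11.4,0],[0,0,0]],[[45,13.2,0],[0,0,0]],[[51,14.9,0],[0,0,0]]]'
python3 look.py wrist w3
```

```text
t: 4.55
ee_pos: [0.5727, 0.0829, 0.1671]
orientation: [0.99, 0.141, -0.0, 0.0]
ft_force: [-4.8, -2.7, -0.1]
width: -0.004
4.55 [0.5727 0.0829 0.1671] [ 9.900e-01  1.413e-01 -3.000e-04  1.000e-04] [-4.8 -2.7 -0.1] [-0.02  0.43 -0.3   1.85  0.16  0.88 -1.68]
```

View pics/w3.png

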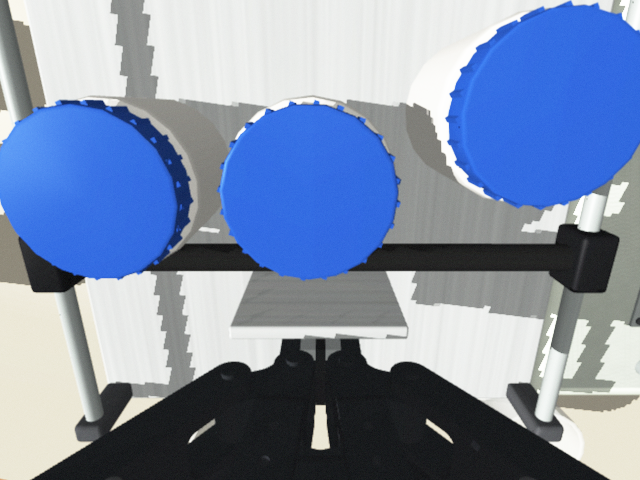

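```bash
python3 -m jog '[[[5,1.5,0],[0,0,0]],[[10,2.9,0],[0,0,0]],[[15,4.4,0],[0,0,0]],[[20,5.9,0],[0,0,0]],[[25,7.3,0],[0,0,0]],[[30,8.8,0],[0,0,0]],[[34,10,0],[0,0,0]],[[38,11.1,0],[0,0,0]]]'
python3 look.py wrist w4
```

```text
t: 5.6
ee_pos: [0.6106, 0.094, 0.1672]
orientation: [0.99, 0.141, -0.0, 0.0]
ft_force: [-5.3, -2.0, -0.2]
width: -0.0
5.6 [0.6106 0.094  0.1672] [ 9.900e-01  1.413e-01 -3.000e-04  1.000e-04] [-5.3 -2.  -0.2] [-0.04  0.49 -0.29  1.76  0.17  0.92 -1.69]
```

View pics/w4.png

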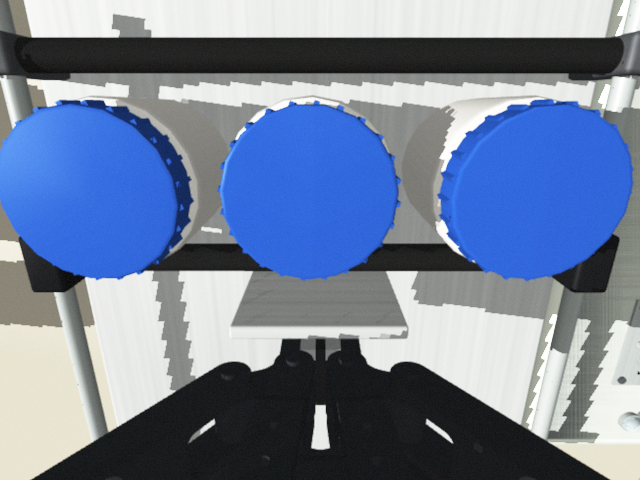

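```bash
cat > gap.py <<'E'
from h import *
import sys
s=pickle.load(open(f"pics/{sys.argv[1]}.pkl","rb"));a,b=map(float,sys.argv[2:4])
P=wray(s,(320,a),.131);Q=wray(s,(320,b),.131)
print("gap",np.hypot(*(P-Q)[:2])*1e3,"target 72")
E
python3 gap.py w4 56 257
```

```text
gap 79.5571436087561 target 72
```

```bash
python3 -m jog '[[[2,0.6,0],[0,0,0]],[[3.8,1.1,0],[0,0,0]],[[4.8,1.4,0],[0,0,0]]]'; python3 -m jog '[[[1,0.3,0],[0,0,0]],[[1.9,0.6,0],[0,0,0]]]'
python3 look.py wrist w5
```

```text
t: 6.02
ee_pos: [0.6152, 0.0954, 0.1672]
orientation: [0.99, 0.141, -0.0, 0.0]
ft_force: [-4.8, -2.1, -0.2]
width: 0.001
t: 6.28
ee_pos: [0.6171, 0.0959, 0.1672]
orientation: [0.99, 0.141, -0.0, 0.0]
ft_force: [-4.5, -1.7, 0.1]
width: -0.002
6.275 [0.6171 0.0959 0.1672] [ 9.900e-01  1.413e-01 -2.000e-04  1.000e-04] [-4.5 -1.7  0.1] [-0.04  0.5  -0.29  1.74  0.17  0.92 -1.69]
```

View pics/w5.png

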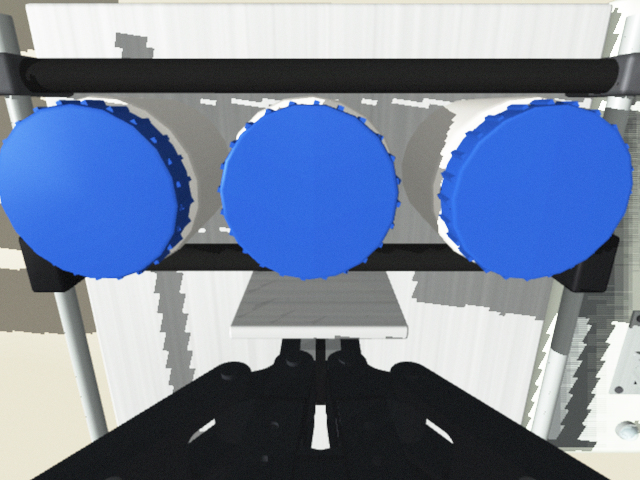

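```bash
for i in 1 2; do python3 -m jog '[[[0.5,0.15,0],[0,0,0]],[[1,0.3,0],[0,0,0]]]'|grep -E "pos|force"; done
```

```text
ee_pos: [0.6181, 0.0962, 0.1672]
ft_force: [-5.3, -1.7, 0.3]
ee_pos: [0.6186, 0.0964, 0.1672]
ft_force: [-7.3, -3.1, 3.1]
```

```bash
for i in 1 2; do python3 -m jog '[[[0.5,0.15,0],[0,0,0]],[[1,0.3,0],[0,0,0]]]'|grep -E "pos|force"; done;python3 look.py wrist w6
```

```text
ee_pos: [0.6187, 0.0964, 0.1672]
ft_force: [-11.2, -3.8, 5.0]
ee_pos: [0.6188, 0.0964, 0.1672]
ft_force: [-15.1, -4.1, 7.8]
7.325 [0.6188 0.0964 0.1672] [ 9.900e-01  1.412e-01 -2.800e-03  6.000e-04] [-15.1  -4.1   7.8] [-0.04  0.51 -0.29  1.74  0.17  0.93 -1.69]
```

View pics/w6.png

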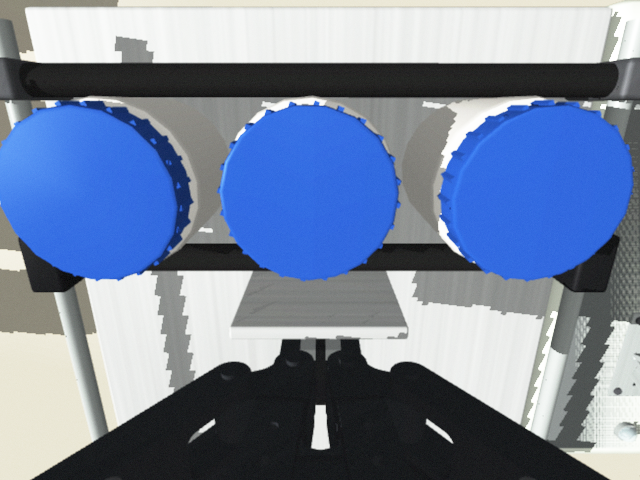

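```bash
python3 -m jog '[[[-6,-2,0],[0,0,0]],[[-18,-5,0],[0,0,0]],[[-24,-7,15],[0,0,0]],[[-24,-7,50],[0,0,0]],[[-24,-20,85],[0,0,0]],[[-22,-60,93],[0,0,0]],[[-19,-110,93],[0,0,0]],[[-16,-160,93],[0,0,0]]]'
python3 -m jog '[[[1,-25,0],[0,0,0]],[[1.5,-40,0],[0,0,0]],[[2,-42,0],[0,0,0]],[[2,-42,0],[0,0,0]]]' 0.65
python3 look.py wrist w7
```

```text
t: 8.38
ee_pos: [0.6058, -0.0639, 0.2623]
orientation: [0.99, 0.142, 0.002, 0.0]
ft_force: [0.8, 0.7, 0.6]
width: 0.001
t: 8.88
ee_pos: [0.6074, -0.1031, 0.2606]
orientation: [0.99, 0.142, 0.0, -0.0]
ft_force: [-0.5, 1.1, 0.2]
width: 0.648
8.875 [ 0.6074 -0.1031  0.2606] [ 9.898e-01  1.423e-01  3.000e-04 -4.000e-04] [-0.5  1.1  0.2] [ 0.25  0.39 -0.24  1.68  0.1   1.08 -1.31]
```

View pics/w7.png

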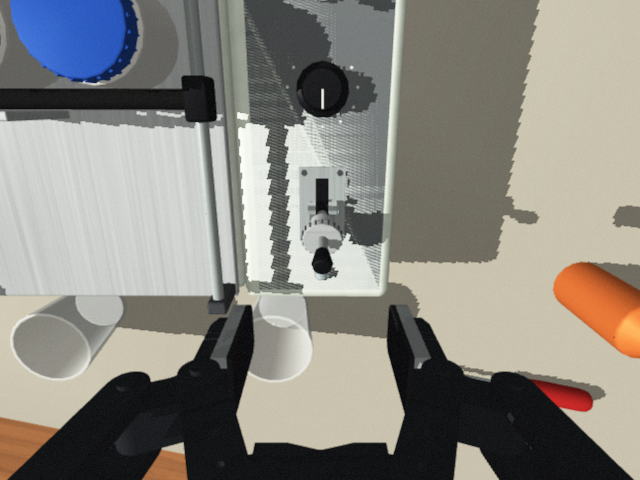

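```bash
python3 - <<'E'
from h import *
im=cv2.imread("pics/w7.png")[140:300,230:410];cv2.imwrite("pics/w7c.png",cv2.resize(im,None,fx=4,fy=3.7,interpolation=cv2.INTER_CUBIC))
s=pickle.load(open("pics/w7.pkl","rb"));p=np.load("p.npy")
th=.35
M=np.array([[.03,-.19,.118],[-.05-.053*np.sin(th),-.19,.078+.053*np.cos(th)],[-.05-.08*np.sin(th),-.19,.078+.08*np.cos(th)],[.03-.1+.02-.0,-.19,.1],[-.13,-.245,.1]])
print(wproj(s,sh(p,M)).round(1))
for u,z in(((322,88),.118),((321.5,238),.1278),((321,262),.153),((388,295),.1)):
    a=wray(s,u,z);c,si=np.cos(p[2]),np.sin(p[2]);R=np.array([[c,-si],[si,c]])
    T=Ro.from_quat(s['orientation']).as_matrix();print(a.round(4),(R.T@(a[:2]-p[:2])).round(4),"tool",(T.T@(a-s['ee_pos'])).round(4))
E
```

```text
[[321.4  87.3]
 [321.1 238.6]
 [321.2 265.1]
 [321.1 203.5]
 [388.4 299.3]]
[ 0.7004 -0.0785  0.118 ] [ 0.0296 -0.1904] tool [0.096  0.0027 0.1427]
[ 0.6069 -0.1057  0.1278] [-0.0678 -0.1902] tool [-0.0014  0.0025  0.1328]
[ 0.5995 -0.1075  0.153 ] [-0.0753 -0.1898] tool [-0.0089  0.002   0.1076]
[ 0.5661 -0.1742  0.1   ] [-0.1261 -0.2445] tool [-0.0598  0.0567  0.1606]
```

View pics/w7c.png

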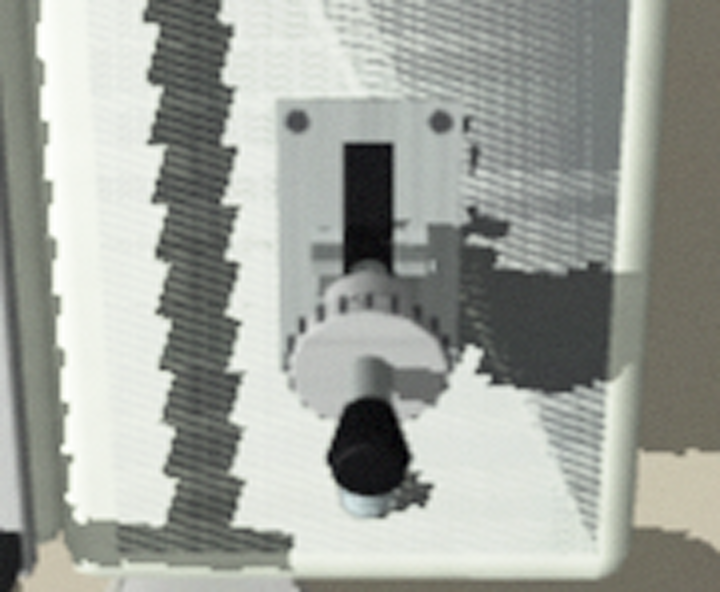

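```bash
cat > plan.py <<'E'
from h import *
from plant import monitor
s=monitor.observe();p=np.load("p.npy");e=s['ee_pos']
R0=Ro.from_quat(s['orientation']);Rz=Ro.from_euler('z',p[2])
base=Rz*Ro.from_euler('x',np.pi)  # tool x=shaker x, z down
def pose(th,r): # th lever angle from upright (+x), r = TCP distance from pivot
    P=sh(p,[-.05+r*np.sin(th),-.19,.078+r*np.cos(th)])[0]
    return P,Rz*Ro.from_euler('y',th)*Rz.inv()*base
def show(n,th,r,ref=None):
    P,R=pose(th,r);e0,r0=(e,R0) if ref is None else ref
    print(n,((P-e0)*1e3).round(1),(R*r0.inv()).as_rotvec(degrees=True).round(1))
if __name__=="__main__":
    show("A",-.35,.119);show("B",-.35,.059)
    B=pose(-.35,.059);print("rel B")
    show("lift",-.35,.068,B)
    for i in range(1,7): show(i,-.35+.7*i/6,.068,B)
E
python3 plan.py
```

```text
A [-22.7  -9.1 -70.7] [  5.6 -19.2  -0.1]
B [  -2.9   -3.3 -127.1] [  5.6 -19.2  -0.1]
rel B
lift [-3.  -0.9  8.5] [0. 0. 0.]
1 [ 4.3  1.3 10.7] [-1.9  6.4  0. ]
2 [11.8  3.5 12.1] [-3.8 12.8  0. ]
3 [19.4  5.7 12.6] [-5.6 19.2  0. ]
4 [27.   7.9 12.1] [-7.5 25.7  0. ]
5 [34.5 10.1 10.7] [-9.4 32.1  0. ]
6 [41.8 12.2  8.5] [-11.3  38.5  -0. ]
```

```bash
python3 -m jog '[[[-8,-3,-5],[1.5,-5,0]],[[-15,-6,-15],[3,-10,0]],[[-20,-8,-35],[4.3,-15,0]],[[-22.7,-9.1,-55],[5.6,-19.2,0]],[[-22.7,-9.1,-70],[5.6,-19.2,0]],[[-22.7,-9.1,-70.7],[5.6,-19.2,0]],[[-22.7,-9.1,-70.7],[5.6,-19.2,0]]]'
python3 look.py wrist w8; python3 plan.py
```

```text
t: 9.8
ee_pos: [0.586, -0.113, 0.1905]
orientation: [0.975, 0.14, 0.172, -0.025]
ft_force: [0.7, -0.1, 0.6]
width: 0.65
9.8 [ 0.586  -0.113   0.1905] [ 0.9747  0.14    0.1724 -0.0246] [ 0.7 -0.1  0.6] [ 0.44  0.32 -0.33  2.02 -0.08  0.5  -1.08]
A [-1.2  1.1 -0.8] [ 0.  0. -0.]
B [ 18.5   6.9 -57.2] [ 0.  0. -0.]
rel B
lift [-3.  -0.9  8.5] [0. 0. 0.]
1 [ 4.3  1.3 10.7] [-1.9  6.4  0. ]
2 [11.8  3.5 12.1] [-3.8 12.8  0. ]
3 [19.4  5.7 12.6] [-5.6 19.2  0. ]
4 [27.   7.9 12.1] [-7.5 25.7  0. ]
5 [34.5 10.1 10.7] [-9.4 32.1  0. ]
6 [41.8 12.2  8.5] [-11.3  38.5  -0. ]
```

View pics/w8.png

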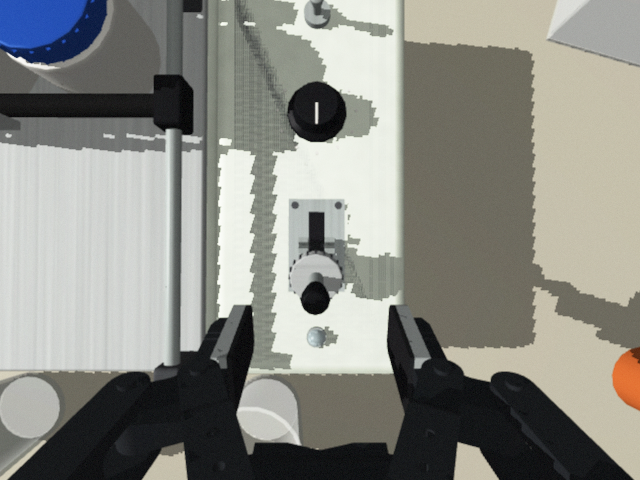

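```bash
python3 - <<'E'
from h import *
from plan import pose
from plant import monitor
s=pickle.load(open("pics/w8.pkl","rb"));p=np.load("p.npy")
print(wproj(s,np.array([pose(-.35,.056)[0],pose(-.35,.085)[0],pose(0,0)[0]*0+sh(p,[.03,-.19,.118])[0]])))
print(monitor.observe()['ee_pos'])
# midplane of jaws: tool y=0 at depth of rim
T=Ro.from_quat(s['orientation']).as_matrix()
for z in(.0,.022,.066):print(z,wproj(s,s['ee_pos']+T@np.array([0,0,z])))
E
```

```text
[[314.83348396 280.07040156]
 [314.0724697  307.50115637]
 [315.23427613 100.48301357]]
[ 0.58595007 -0.11310694  0.19061632]
0.0 [[316.37367253 351.2444862 ]]
0.022 [[316.80535533 319.74220409]]
0.066 [[317.40396154 276.05859775]]
```

```bash
cat > ov.py <<'E'
from h import *
import sys
from plan import pose
n=sys.argv[1];la=float(sys.argv[2]);co=float(sys.argv[3]);v=float(sys.argv[4])
s=pickle.load(open(f"pics/{n}.pkl","rb"));p=np.load("p.npy")
im=cv2.imread(f"pics/{n}.png")
def L(A,col):
    q=wproj(s,sh(p,A)).astype(int);cv2.polylines(im,[q.reshape(-1,1,2)],False,col,1)
t=np.linspace(0,6.3,40);S,Cc=np.sin(la),np.cos(la)
def circ(r,rad):return np.c_[-.05+r*S+rad*np.cos(t)*Cc,-.19+rad*np.sin(t),.078+r*Cc-rad*np.cos(t)*S]
L([[-.13,-.245,.1],[.13,-.245,.1],[.13,-.127,.1],[-.13,-.127,.1],[-.13,-.245,.1]],(0,0,255))
L([[-.1+v,-.115,.131],[-.1+v,.115,.131]],(0,255,0));L([[.095,-.115,.131],[.095,.115,.131]],(0,255,0))
L(circ(.056+co,.014),(255,0,255));L(circ(.050+co,.014),(255,255,0));L(circ(.080,.007),(0,255,255))
L(np.c_[.03+.018*np.cos(t),-.19+.018*np.sin(t),t*0+.118],(0,0,255));L(np.c_[.03+.018*np.cos(t),-.19+.018*np.sin(t),t*0+.1],(0,0,255))
cv2.imwrite(f"pics/{n}o.png",im)
E
python3 look.py wrist w9; python3 ov.py w9 -.35 0 .123; python3 ov.py w7 -.35 0 .123
```

```text
9.85 [ 0.586  -0.1131  0.1906] [ 0.9747  0.1399  0.1726 -0.0245] [ 0.6 -0.2 -0. ] [ 0.44  0.32 -0.33  2.02 -0.08  0.5  -1.08]
```

View pics/w9o.png

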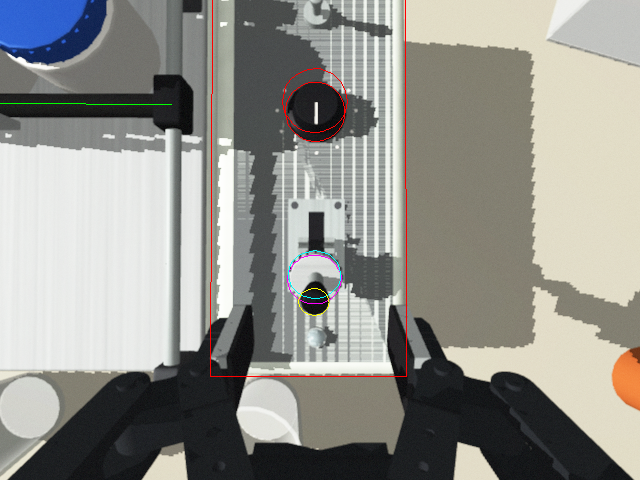

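View pics/w7o.png

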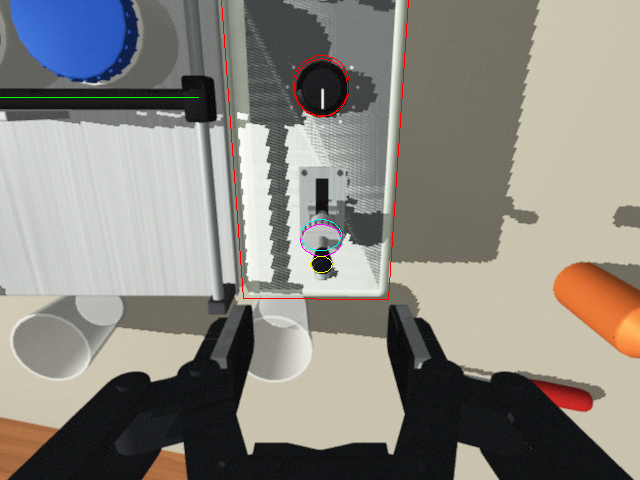

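```bash
python3 -m jog '[[[3,1.5,-10],[0,0,0]],[[8,3,-25],[0,0,0]],[[13,5,-40],[0,0,0]],[[17,6.4,-52],[0,0,0]],[[18.5,6.9,-57.2],[0,0,0]],[[18.5,6.9,-57.2],[0,0,0]]]'
python3 look.py wrist w10;python3 ov.py w10 -.35 0 .123; python3 plan.py|head -2
```

```text
t: 10.65
ee_pos: [0.6029, -0.1068, 0.1319]
orientation: [0.975, 0.139, 0.172, -0.025]
ft_force: [0.1, 1.0, -0.5]
width: 0.65
10.65 [ 0.6029 -0.1068  0.1319] [ 0.975   0.1393  0.1715 -0.0247] [ 0.1  1.  -0.5] [ 0.39  0.43 -0.3   2.02 -0.05  0.39 -1.11]
A [-18.3  -5.   57.4] [ 0.  -0.1  0.1]
B [1.4 0.8 1.1] [ 0.  -0.1  0.1]
```

View pics/w10o.png

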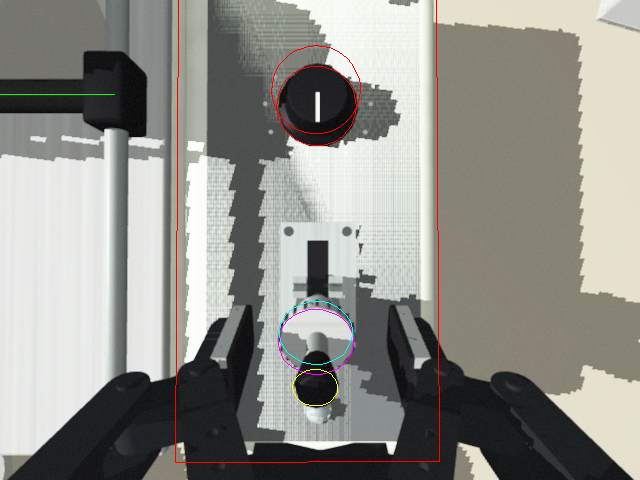

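```bash
python3 - <<'E'
import cv2
for n,o in(("w10","c1"),("w10o","c2")):
    im=cv2.imread(f"pics/{n}.png")[230:450,200:440];cv2.imwrite(f"pics/{o}.png",cv2.resize(im,None,fx=3,fy=2.7,interpolation=cv2.INTER_CUBIC))
E
```

```text
(no output)
```

View pics/c1.png

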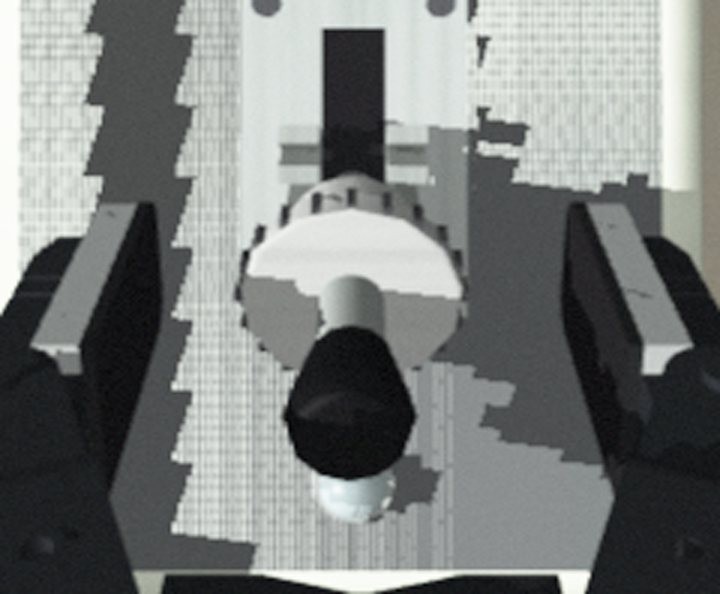

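```bash
python3 -m jog '[[[1,1.3,1],[0,0,0]],[[1,1.3,1],[0,0,0]]]' 0.45
python3 -m jog '[[[0,0,0],[0,0,0]],[[0,0,0],[0,0,0]],[[0,0,0],[0,0,0]],[[0,0,0],[0,0,0]]]' 0
python3 look.py wrist w11; python3 plan.py
```

```text
t: 10.95
ee_pos: [0.6044, -0.1056, 0.1341]
orientation: [0.975, 0.139, 0.172, -0.024]
ft_force: [0.2, 0.7, 0.3]
width: 0.45
t: 11.45
ee_pos: [0.6041, -0.1053, 0.1342]
orientation: [0.975, 0.139, 0.172, -0.025]
ft_force: [-3.4, 0.8, 5.7]
width: 0.286
11.45 [ 0.6041 -0.1053  0.1342] [ 0.9748  0.1394  0.1723 -0.0245] [-3.4  0.8  5.7] [ 0.38  0.43 -0.3   2.02 -0.05  0.39 -1.12]
A [-19.4  -6.7  55.6] [ 0. -0.  0.]
B [ 0.3 -0.9 -0.8] [ 0. -0.  0.]
rel B
lift [-3.  -0.9  8.5] [0. 0. 0.]
1 [ 4.3  1.3 10.7] [-1.9  6.4  0. ]
2 [11.8  3.5 12.1] [-3.8 12.8  0. ]
3 [19.4  5.7 12.6] [-5.6 19.2  0. ]
4 [27.   7.9 12.1] [-7.5 25.7  0. ]
5 [34.5 10.1 10.7] [-9.4 32.1  0. ]
6 [41.8 12.2  8.5] [-11.3  38.5  -0. ]
```

View pics/w11.png

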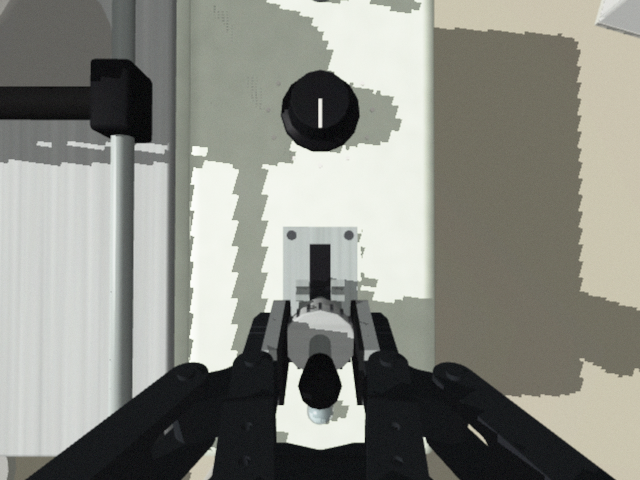

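```bash
python3 -m jog '[[[-1,-0.3,2.9],[0,0,0]],[[-2,-0.6,5.7],[0,0,0]],[[-3.1,-0.9,8.8],[0,0,0]],[[-3.1,-0.9,8.8],[0,0,0]]]'
python3 look.py wrist w12;python3 ov.py w12 -.35 0.009 .123
```

```text
t: 12.0
ee_pos: [0.6007, -0.1063, 0.1422]
orientation: [0.975, 0.139, 0.172, -0.025]
ft_force: [1.0, 2.1, -3.2]
width: 0.289
12.0 [ 0.6007 -0.1063  0.1422] [ 0.9749  0.1393  0.1718 -0.0247] [ 1.   2.1 -3.2] [ 0.39  0.41 -0.3   2.02 -0.05  0.4  -1.11]
```

```bash
python3 - <<'E'
import cv2,numpy as np
a=[cv2.resize(cv2.imread(f"pics/{n}.png")[220:450,220:420],None,fx=2,fy=2.4,interpolation=cv2.INTER_CUBIC) for n in("w11","w12")]
cv2.imwrite("pics/c3.png",np.hstack(a))
E
```

```text
(no output)
```

View pics/c3.png

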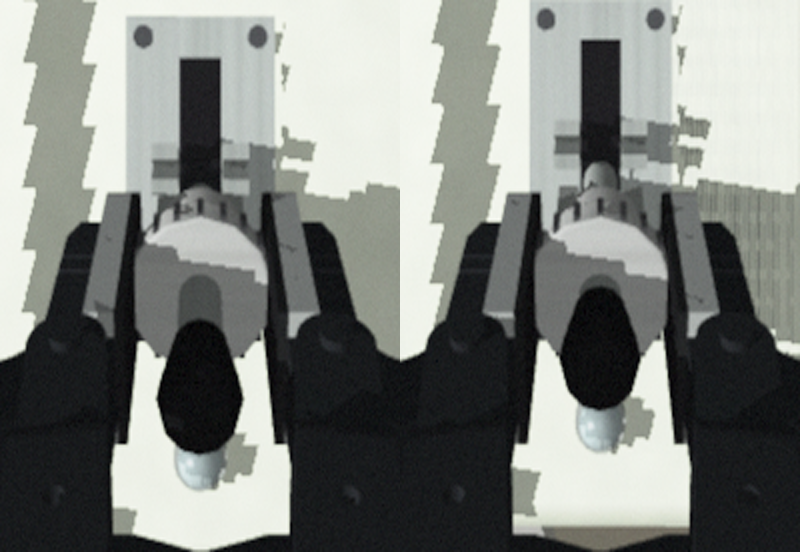

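```bash
python3 -m jog '[[[3.5,1.1,1.2],[-0.9,3.2,0]],[[7.3,2.2,2.2],[-1.9,6.4,0]],[[11,3.3,3],[-2.8,9.6,0]],[[14.8,4.4,3.6],[-3.8,12.8,0]],[[18.6,5.5,4],[-4.7,16,0]],[[22.4,6.6,4.1],[-5.6,19.2,0]]]'
python3 -c "
from plant import monitor as m
s=m.observe();print(s['ft_force'].round(1),s['joint_pos'].round(2),s['ee_pos'].round(4))"
```

```text
t: 12.8
ee_pos: [0.6228, -0.0999, 0.1458]
orientation: [0.99, 0.141, -0.002, 0.0]
ft_force: [-1.1, 1.9, -3.2]
width: 0.291
[-1.1  1.9 -3.2] [ 0.17  0.52 -0.15  1.75  0.1   0.88 -1.31] [ 0.6228 -0.0999  0.1458]
```

```bash
python3 -m jog '[[[3.8,1.1,-0.1],[-0.9,3.2,0]],[[7.6,2.2,-0.5],[-1.9,6.4,0]],[[11.4,3.3,-1.1],[-2.8,9.6,0]],[[15.1,4.4,-1.9],[-3.8,12.9,0]],[[18.8,5.5,-2.9],[-4.7,16.1,0]],[[22.4,6.5,-4.1],[-5.7,19.3,0]],[[22.4,6.5,-4.1],[-5.7,19.3,0]]]'
python3 plan.py >/dev/null; python3 look.py wrist w13; python3 look.py side s13;python3 ov.py w13 .35 .009 .123
```

```text
t: 13.68
ee_pos: [0.6444, -0.0936, 0.1405]
orientation: [0.974, 0.139, -0.175, 0.025]
ft_force: [-4.4, 0.5, -1.9]
width: 0.294
13.675 [ 0.6444 -0.0936  0.1405] [ 0.9743  0.1391 -0.1752  0.0252] [-4.4  0.5 -1.9] [ 0.05  0.72 -0.08  1.45  0.15  1.32 -1.37]
13.725 [ 0.6445 -0.0936  0.1408] [ 0.9745  0.1391 -0.1744  0.025 ] [-3.9  1.3 -2.3] [ 0.06  0.72 -0.08  1.45  0.15  1.32 -1.37]
```

View pics/w13o.png

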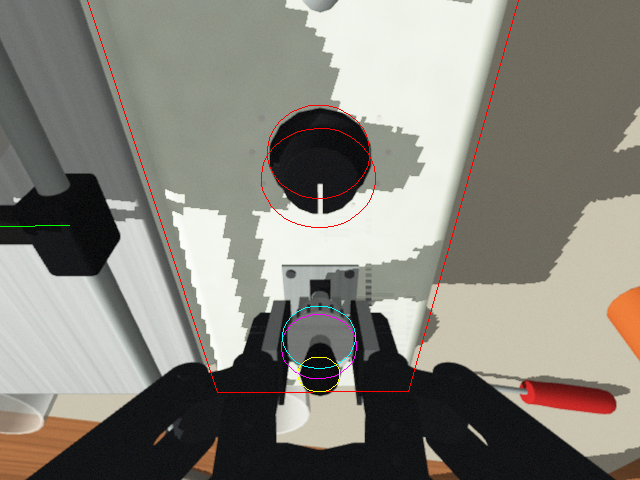

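```bash
python3 -m jog '[[[0,0,0],[0,0,0]],[[0,0,0],[0,0,0]],[[0,0,0],[0,0,0]]]' 0.6
python3 look.py wrist w14;python3 ov.py w14 .35 0 .123
```

```text
t: 14.15
ee_pos: [0.6463, -0.0937, 0.1429]
orientation: [0.975, 0.139, -0.172, 0.025]
ft_force: [-0.2, -0.2, 0.8]
width: 0.602
14.15 [ 0.6463 -0.0937  0.1429] [ 0.9749  0.1391 -0.1719  0.0255] [-0.2 -0.2  0.8] [ 0.06  0.72 -0.08  1.45  0.15  1.32 -1.37]
```

View pics/w14o.png

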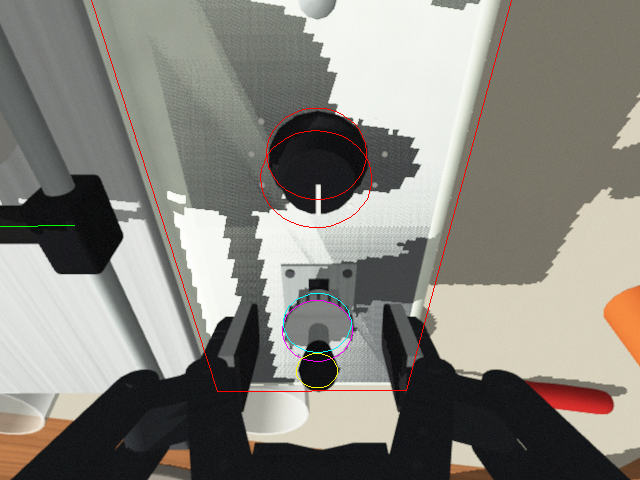

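```bash
python3 -m jog '[[[3,1,9],[0,0,0]],[[8,2.4,23],[0,0,0]],[[14,4,40],[0,0,0]],[[20,5.8,57],[0,0,0]],[[15,4.5,80],[1.5,-5,0]],[[0,0,100],[3,-10,0]],[[-20,-6,115],[4.5,-15,0]],[[-32,-10,118],[5.6,-19.2,0]]]'
python3 -m jog '[[[0,0,0],[0,0,0]],[[0,0,0],[0,0,0]]]'
python3 look.py wrist w15;python3 ov.py w15 .35 0 .123;python3 look.py side s15;python3 look.py top t15
python3 - <<'E'
import cv2
im=cv2.imread("pics/w15o.png")
cv2.imwrite("pics/c5.png",cv2.resize(im[140:290,240:410],None,fx=4,fy=4,interpolation=cv2.INTER_CUBIC))
E
```

```text
t: 15.2
ee_pos: [0.614, -0.1041, 0.2631]
orientation: [0.99, 0.141, 0.002, 0.001]
ft_force: [-0.0, 0.0, -0.2]
width: 0.597
t: 15.45
ee_pos: [0.6145, -0.1029, 0.2608]
orientation: [0.99, 0.142, -0.001, 0.001]
ft_force: [0.3, -0.3, 0.0]
width: 0.602
15.45 [ 0.6145 -0.1029  0.2608] [ 9.899e-01  1.416e-01 -9.000e-04  7.000e-04] [ 0.3 -0.3  0. ] [ 0.17  0.39 -0.14  1.67  0.06  1.09 -1.27]
15.5 [ 0.6147 -0.1027  0.2603] [ 9.899e-01  1.418e-01 -1.200e-03  6.000e-04] [ 0.7  0.  -0.8] [ 0.17  0.39 -0.14  1.67  0.06  1.09 -1.27]
15.55 [ 0.6147 -0.1026  0.2599] [ 9.899e-01  1.419e-01 -1.300e-03  5.000e-04] [ 0.8 -0.8 -0.1] [ 0.17  0.39 -0.14  1.67  0.06  1.09 -1.27]
```

View pics/w15.png

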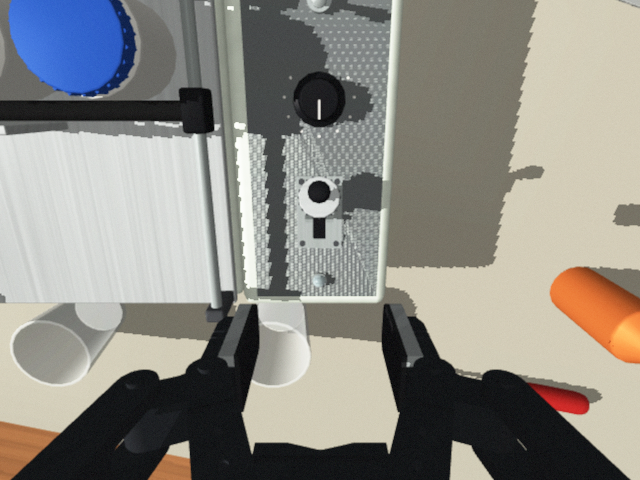

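View pics/c5.png

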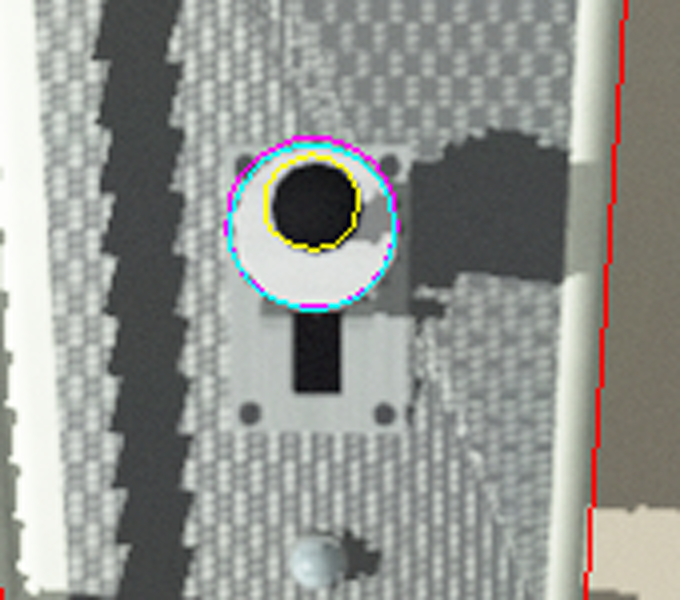

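View pics/s15.png

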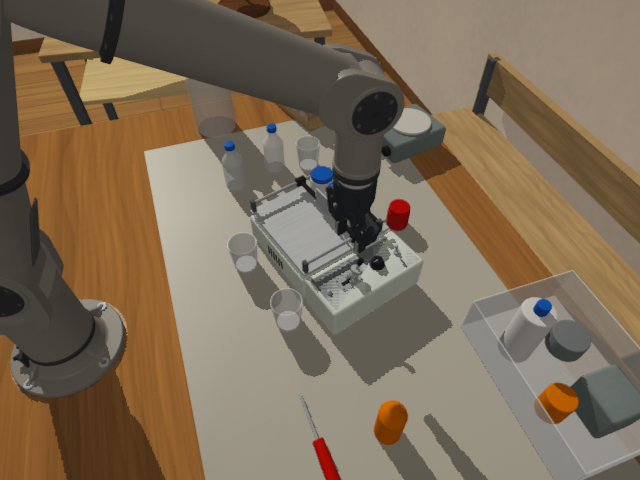

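```bash
python3 -m jog '[[[-10,-20,20],[0,0,0]],[[-35,-60,40],[0,0,0]],[[-60,-105,60],[0,0,0]],[[-85,-150,60],[0,0,0]],[[-110,-195,60],[0,0,0]],[[-135,-235,60],[0,0,0]],[[-140,-245,60],[0,0,0]],[[-140,-245,60],[0,0,0]]]'
python3 look.py side s16;python3 look.py top t16
python3 - <<'E'
import sys
from h import *
p=np.load("p.npy")
a=cv2.imread("pics/s16.png");b=a.copy()
t=np.linspace(0,6.3,40)
for co,col in((0,(255,0,255)),(.009,(0,255,255))):
    r=.056+co;S,Cc=np.sin(.35),np.cos(.35)
    q=proj("side",sh(p,np.c_[-.05+r*S+.014*np.cos(t)*Cc,-.19+.014*np.sin(t),.078+r*Cc-.014*np.cos(t)*S]))
    print(q.mean(0))
    q=((q-[300,200]+.5)*5).astype(int)
    if co==0: A=q
    else: B=q
c=cv2.resize(a[200:310,300:430],None,fx=5,fy=5,interpolation=cv2.INTER_CUBIC)
cv2.polylines(c,[A.reshape(-1,1,2)],0,(255,0,255),1);cv2.polylines(c,[B.reshape(-1,1,2)],0,(0,255,255),1)
cv2.imwrite("pics/c6.png",c)
t0=cv2.imread("pics/t16.png")
cv2.imwrite("pics/c7.png",cv2.resize(t0[150:330,120:370],None,fx=3,fy=3,interpolation=cv2.INTER_CUBIC))
E
```

```text
t: 16.6
ee_pos: [0.4741, -0.3485, 0.3198]
orientation: [0.99, 0.141, -0.001, 0.0]
ft_force: [0.2, -0.0, 0.0]
width: 0.601
16.6 [ 0.4741 -0.3485  0.3198] [ 9.90e-01  1.41e-01 -1.20e-03  4.00e-04] [ 0.2 -0.   0. ] [ 0.54  0.28 -0.02  1.69  0.01  1.18 -0.77]
16.65 [ 0.4748 -0.3473  0.3199] [ 9.899e-01  1.420e-01 -1.000e-03  2.000e-04] [1.  0.7 0.1] [ 0.54  0.28 -0.02  1.69  0.01  1.18 -0.77]
[358.04638734 268.62418719]
[359.42289853 265.65126894]
```

View pics/c6.png

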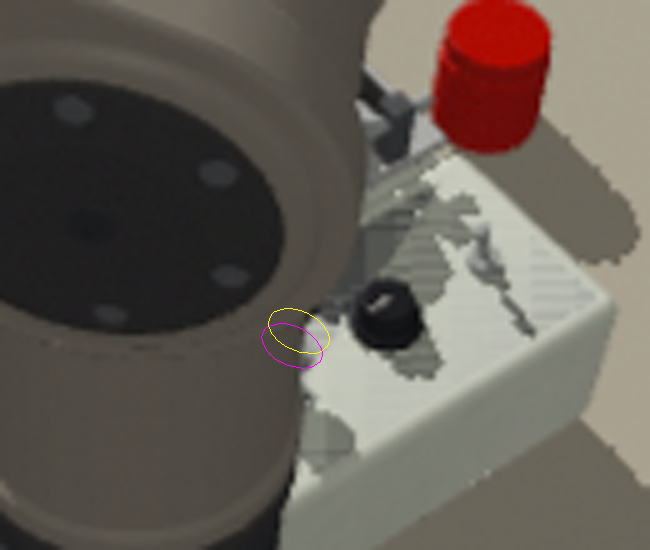

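View pics/c7.png

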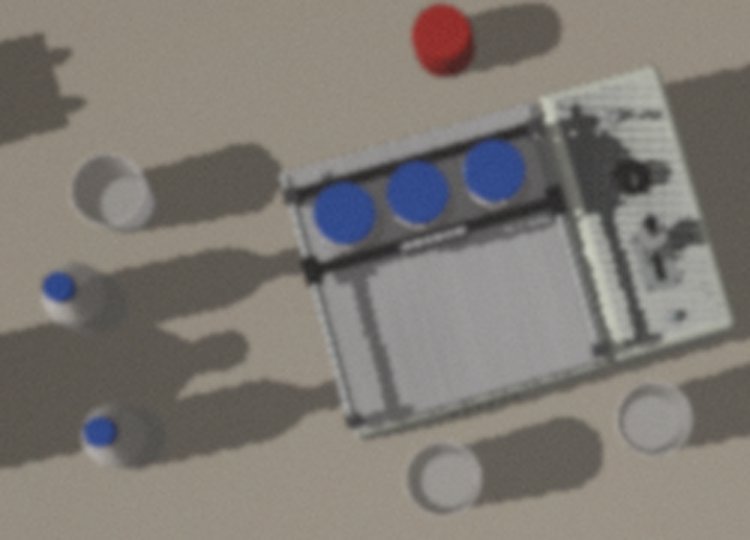

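View pics/s16.png

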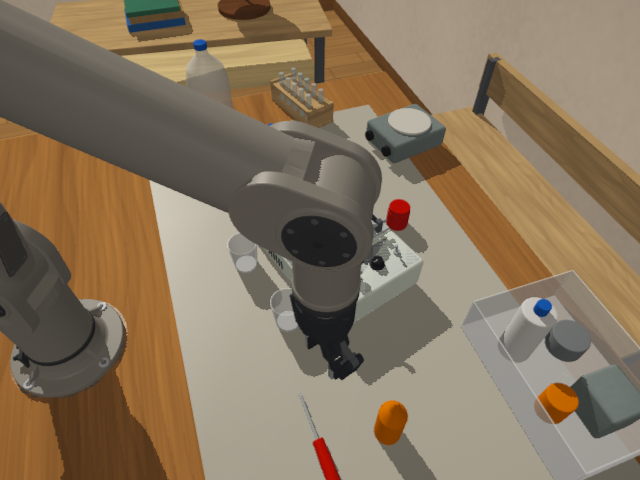

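```bash
python3 -m jog '[[[-20,-30,0],[0,0,0]],[[-50,-75,0],[0,0,0]],[[-80,-120,0],[0,0,0]],[[-110,-165,0],[0,0,0]],[[-140,-210,0],[0,0,0]],[[-160,-240,0],[0,0,0]],[[-165,-250,0],[0,0,0]],[[-165,-250,0],[0,0,0]]]'
python3 look.py side s17
python3 - <<'E'
from h import *
p=np.load("p.npy");a=cv2.imread("pics/s17.png");t=np.linspace(0,6.3,40)
c=cv2.resize(a[160:310,240:430],None,fx=4,fy=4,interpolation=cv2.INTER_CUBIC);d=c.copy()
for co,col in((0,(255,0,255)),(.009,(0,255,255))):
    r=.056+co;S,Cc=np.sin(.35),np.cos(.35)
    q=proj("side",sh(p,np.c_[-.05+r*S+.014*np.cos(t)*Cc,-.19+.014*np.sin(t),.078+r*Cc-.014*np.cos(t)*S]))
    cv2.polylines(d,[((q-[240,160]+.5)*4).astype(int).reshape(-1,1,2)],0,col,1)
cv2.imwrite("pics/c8.png",c)
z=lambda i:cv2.resize(i[340:560,360:640],None,fx=1.4,fy=2,interpolation=cv2.INTER_CUBIC)
cv2.imwrite("pics/c9.png",np.hstack([z(c),z(d)]))
E
```

```text
t: 17.7
ee_pos: [0.3104, -0.5976, 0.3198]
orientation: [0.99, 0.142, -0.001, 0.0]
ft_force: [0.4, 0.6, -0.7]
width: 0.605
17.7 [ 0.3104 -0.5976  0.3198] [ 9.898e-01  1.421e-01 -6.000e-04  3.000e-04] [ 0.4  0.6 -0.7] [ 0.92  0.43  0.11  1.49 -0.05  1.23 -0.25]
```

View pics/c8.png

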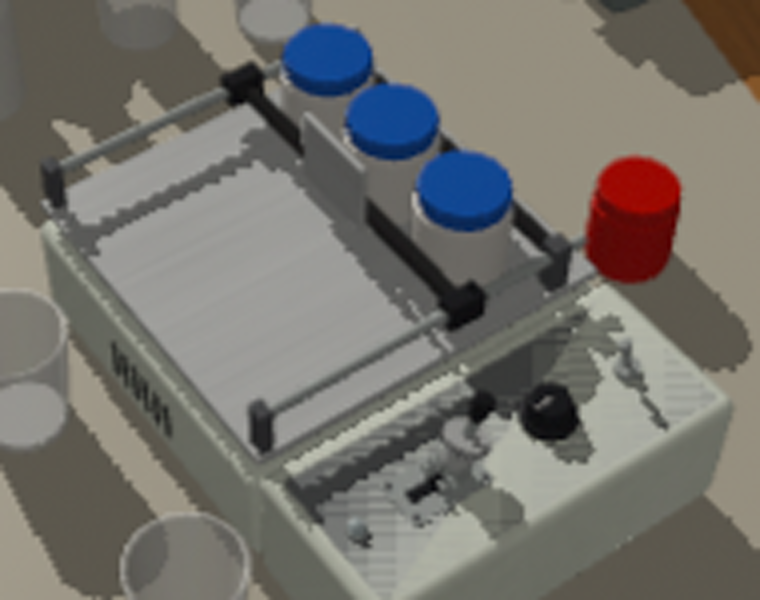

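View pics/c9.png

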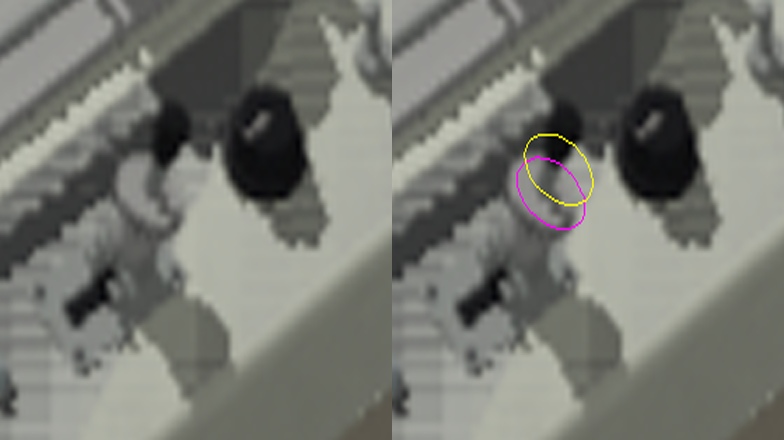

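```bash
python3 -c "
from plant import bot
print(bot.finish_job())"
```

```text
the job is handed in; nothing more can be done
None
```

The jars are clamped and the run lever is over at run with its collar down. I handed the job in at about 18 s of the 42 s allowed; `finish_job` gives no verdict.

**Clamp:** I pushed the tab with the closed fingers until the bar stopped moving. The force climbed from about 5 to 15 N while the tool stayed put, so the jars were snug. I then backed off and left the bar there. The last top and side pictures show the three jars upright in a row between the two bars.

**Lever:** After that I gripped the collar rim and lifted it about 9 mm. I swung the lever 0.70 rad to the far side until it met its stop, opened the gripper and withdrew along the lever.

**Last checks:**
- **Collar:** The wrist and side views put the rim where it should be with the collar home and the lever at run. The side view is coarse, and its predicted outline sat slightly to one side of the rim.
- **Lock:** I did not test it by pushing the lever back.
- **Other things:** I never went near the toggle. The cups, bottles and red jar looked unmoved where visible. I did not measure their positions.
- **Disagreements:** The camera fits differed by a few millimetres early on. When I gripped the collar, the gripper read about 24 mm on the 28 mm rim, but it held.

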